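# Free a sprung lane roller with the forked tool

## Task

The middle roller of the red roller lane is to be changed. Using the forked tool, not your fingers, push the flange of the spring bar sideways, away from the roller, until the roller's end kicks up, and take the fork away so the bar springs back; hang the fork upright in its holder again. Lift the roller out, lower it lengthwise into the black tray and let go of it only once it is down, leaving the other things alone.

Things in the scene. Friction and masses are not known exactly. Their poses are not given: they have to be found in the camera images.
- lane: Fixed roller lane, red rails. Origin on the bench under the middle roller's centre as installed; z up, y along the roller axes towards the spring bar. Grey 40 mm rollers lie along y, axes 50 mm up, at x = -105, 0, +105 mm; only the middle one comes out. Rails: plates at y = -62..-54 and 54..62 mm, 72 mm high (+y one 82 mm at the middle). Grey spring housing at y 142..168 mm, 76 mm high.
- spring_bar (a joint): Spring bar slide, m: 0 home, 0.026 fully pushed along lane +y; the spring returns it with 3 N at 0, 6.4 N at 0.026. Steel bar, 12 mm round, along lane y at x = 0, axis 61 mm up. At home its tongue holds down the +y stub of the middle roller; by 0.018 at most it is clear and a kick spring lifts that roller end about 20 mm, where it stays; let go, the bar slips home beneath the stub.
- flange (a point): Centre of the roller-side face of the bar's round flange (34 mm in diameter, 5 mm thick), on the bar's axis; moves with the bar. At home at lane x 0, y 108, z 61 mm. Between the roller's stub and this face 34 mm of bare bar is open from above for the prongs; the lane's base plate there is 10 mm high.
- roller_mid (a point): Centre of the middle roller: tube 40 mm in diameter, 100 mm long, steel stubs 10 mm in diameter, 140 mm over all; its y axis is its length. About 0.25 kg. The stubs lie in open-topped slots of the rails. Once freed it slopes about 10 degrees, its centre 10 mm higher, and lifts straight up.
- roller_end (a point): End of the middle roller's stub on the spring-bar side, on its axis, 70 mm from the roller's centre. Before freeing it is 50 mm above the bench, after about 70 mm.
- fork: Forked tool, 115 mm, prongs down, about 0.2 kg. Origin half-way between the prong tips, z up the handle. Prongs 8 x 8 mm, 40 mm long, centres at x = -13 and +13 mm (gap 18 mm); steel shoulder 70 (x) x 28 (y) mm from 40 to 50 mm above the tips; above it a square wooden handle 24 x 24 mm, 65 mm tall. The bar goes between the prongs, fork y along the bar.
- fork_handle (a point): Centre of the fork's handle, 82.5 mm above the prong tips, 32.5 mm above the shoulder's top.
- holder: Fixed fork holder, origin on the bench at its centre. Two plywood walls 14 (x) x 60 (y) mm at x = -30 and +30 mm (46 mm gap), tops 65 mm above the bench. The fork hangs between them, its shoulder resting on the wall tops, fork x along holder x (either way round), prong tips 25 mm above the bench.
- tray: Fixed black open tray, 220 (x) x 130 (y) x 35 mm high, walls and floor about 4 to 5 mm, origin under its centre on the bench. The roller is to lie along its x.
- bolt_bin: Bystander: small black bin of bolts, 90 x 110 x 60 mm, beyond the lane.
- can: Bystander: plain metal can, 66 mm in diameter, 110 mm tall, beyond the lane.
- wrench: Bystander: steel wrench, 180 mm, lying beyond the lane.
Not all that is in view belongs to the job. There is more than one size of the part that bears roller_mid; the job needs the middle-sized.

How it is judged:
On the way, in this order (a step that is already met when the one before it is completed fails the run):
1. the spring bar is compressed with the fork (value of joint spring_bar above 0.01 m and contact force between fork and spring_bar above 1 N).
2. the roller's end has kicked up and the bar is back home (z of roller_end in the frame of lane above 0.063 m and value of joint spring_bar below 0.004 m), for 0.2 s.
3. the roller is lowered into the tray while held (z of roller_mid in the frame of tray below 0.045 m and horizontal distance between roller_mid and tray below 0.06 m and contact force between the fingers and roller above 0.5 N).
At the end, for the whole second after the job is handed in: Roller at rest on the tray floor, centre within 60 mm of the tray's, lengthwise within 0.35 rad; fork at rest, upright within 0.12 rad in its holder, shoulder on the wall tops (tips 20 to 30 mm up, within 25 mm of its centre); spring bar home within 4 mm (horizontal distance between roller_mid and tray below 0.06 m and z of roller_mid in the frame of tray below 0.033 m and angle between the y axis of roller_mid and the x axis of tray, either way round below 0.35 rad and linear speed of each of roller, fork below 0.03 m/s and horizontal distance between fork and holder below 0.025 m and z of fork in the frame of holder between 0.02 and 0.03 m and angle between fork's own z axis and vertical below 0.12 rad and value of joint spring_bar below 0.004 m); the robot touches nothing.
It fails at once if the fingers push the spring bar (contact force between the fingers and spring_bar above 1 N).
It fails at once if a bystander is moved more than 30 mm (distance of any of bolt_bin, can, wrench from where it was at the start of the episode above 0.03 m).
It also fails if it takes over 62 s, if anything falls off the work surface, if the arm or the gripper's body presses on something with over 40 N, if the wrist force passes 120 N, or if a joint passes its speed limit or range.

## Robot

A 6-joint arm with a two-finger parallel gripper is mounted at the origin on the work surface. World frame = base frame: x ahead of the robot, y to its left, z up, the work surface at z = 0. Lengths are in m, angles in rad, forces in N, time in s.
With the tool pointing down it reaches from about 0.35 to 0.775 m from the base axis. Payload 5.5 kg.
Tool frame: the origin (TCP) lies on the centre line of the jaws, within the pads' length; the fingertips stand 11 mm ahead of it and the grasp point (between the pads) lies 8 mm behind it; z points along the fingers, y is the line along which they close (so a half turn about z gives the same grasp; the last joint's range is limited). The gripper opens to 85 mm and grips with 20 to 120 N. Pads are 22 mm wide; open, the fingers measure 114 mm over their backs; the gripper's body (76 mm by 85 mm) begins 54 mm behind the grasp point. The pads swing forward as they close: fully open they stand 13 mm farther back than shut.
Start: joints at [1.134, 0.313, 0.046, 1.304, 0, 1.431], TCP at [0.168, 0.55, 0.212] pointing down, gripper open.
Joint ranges: [-2.76, 2.76], [-0.86, 1.69], [-1.03, 1.26], [-2.2, 2.34], [-1.47, 1.5], [-3.14, 3.14]. Speed limits (rad/s): [2.57, 2.57, 3.14, 3.14, 3.14, 3.14].

## Interface

Orientations are given as a unit quaternion [w, x, y, z].
In Python, from workcell import get_state, eyes, env gives the robot as it stands.
- The arm moves only by the shell command python3 -m inch 'ROWS' [OPENING] [FORCE]. ROWS is JSON, one flat list of numbers, 4 for each row, row after row: the shift along the tool's x, y, z in cm, then the turn about the tool's z in rad. A call has exactly 5 rows; each row shifts and turns the commanded pose from where the row before left it, along the tool's axes as they then stand; what a row does not reach is not made up. A row lasts 1/12 s, in which the tool goes at most 41.7 mm and 7.16 degrees, less where a joint would pass 70% of its speed; a pose out of reach is approached as far as the arm can. A call is refused whole if a number of a shift passes 4.17 or a number of a turn 0.125, either way. A call with a gripper value outside its range is refused whole. OPENING is the opening, from -1 (shut) to 1 (fully open), set as the call begins (- or left out, the last holds). The fingers move at their own pace and stop on an object; FORCE is the grip in N (left out, the last holds). Time passes only in rows, so rows that do not move let the fingers close, or fill a call up. It gives the time, the measured TCP pose, the force, the opening and the grip force at its end, in the units of the state.
- get_state(): the state, without advancing time (a new reading comes with each control period).
- eyes.read_camera(name): name is "scene" or "top" or "wrist"; returns the picture (384x512x3 uint8, red, green, blue); there is no depth.
- eyes.camera_info(name): a dict with "fovy" (degrees; the focal length in pixels is half the picture's height over the tangent of half this angle, whatever the lens; pixels are square), "cx", "cy" (the principal point, pixels), "xyz" and "orientation" of the camera in the world. Camera axes: x right, y down, z forward; pixel columns grow to the right and rows downward; lengths in m; the calibration is good to about 2 mm. A picture is of the moment at which its call begins: read the wrist's pose just before it. camera_info takes no time and is no camera call; for the wrist camera it gives the pose at the moment of the call.
- env.hand_in(): hands the job in; it is judged then, once.
The state is a dict: "clock": time; "joint_pos": joint angles; "qvel": joint speeds; "tau": joint torques, N m; "tcp_pos": TCP position; "orientation": TCP orientation; "wrist_force": force on the tool from outside, world axes, zero at the start; "ft_torque": the same for the moment, N m; "finger_gap": finger opening in m; "grip_force": force on a finger pad.
Only numpy, scipy, OpenCV 4.12 (cv2) and the standard library are available. Lean on these libraries where they do the work, as an engineer would, in place of code of your own. Each camera call takes 0.05 s, during which the arm holds its last target. There are 200 camera calls.

## Working session

There is one attempt and no reset: what is moved stays moved. The work goes in short steps, Python scripts to look and compute and a shell command to move; the robot and the scene stay as the last step left them, time stands still between calls to the robot, and variables do not carry over. Pictures are saved under pics/ and viewed, at most 10 in all, crops included, and the job is handed in when it is done.

```bash
ls; mkdir -p pics
python3 - <<'E'
from workcell import get_state, eyes, env
import cv2,numpy as np
print(get_state())
ims=[]
for n in("scene","top"):
    print(n,eyes.camera_info(n)); im=eyes.read_camera(n); cv2.imwrite(f"pics/{n}0.png",im[:,:,::-1])
E
```

```text
pics
{'clock': 0.0, 'joint_pos': array([1.13438658e+00, 3.14012320e-01, 4.49496499e-02, 1.30361373e+00,
       1.82567553e-05, 1.43118823e+00]), 'qvel': array([-6.29564044e-04, -2.51722460e-04,  1.69285153e-05, -4.78350513e-04,
        9.07333270e-06,  5.00106469e-05]), 'tau': array([ 1.19615641e-03, -4.80624211e+01,  2.98533797e+01,  1.90538104e-02,
       -1.68352108e-04,  1.23603033e-05]), 'tcp_pos': array([0.16793269, 0.54933851, 0.21129015]), 'orientation': array([-2.75763763e-04,  1.47856670e-01,  9.89008353e-01, -8.98724482e-04]), 'wrist_force': array([ 0.40519779, -0.83434783,  0.41465272]), 'ft_torque': array([-0.00565623,  0.00994848, -0.05320743]), 'grip_force': 0.0, 'finger_gap': 0.08561373298111848}
scene {'fovy': 46.677708785689745, 'cx': 253.09651979028862, 'cy': 199.0132547959059, 'xyz': array([1.50558794, 0.00661964, 0.96267606]), 'orientation': array([-0.28680903,  0.64050786,  0.65271148, -0.28540844])}
top {'fovy': 46.946875873091116, 'cx': 251.40235177215897, 'cy': 189.82338528343087, 'xyz': array([ 0.35073209, -0.00802931,  1.15677447]), 'orientation': array([ 0.05628986, -0.69609608,  0.71316575, -0.06063256])}
```

View pics/top0.png

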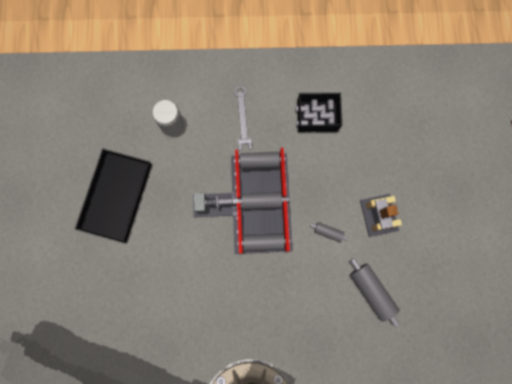

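View pics/scene0.png

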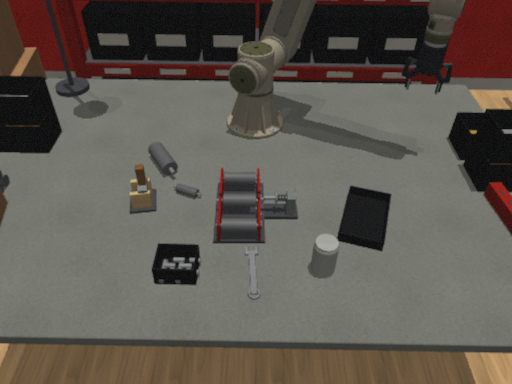

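The top view shows the lane at about (262,200) with its spring housing on the left at (200,202). The tray is at (114,195) and the holder with the fork at (383,213). The loose rollers at (328,232) and (375,293) are decoys.

```bash
cat > h.py <<'E'
from workcell import get_state, eyes, env
import cv2,numpy as np
from scipy.spatial.transform import Rotation as R
def rot(q): return R.from_quat([q[1],q[2],q[3],q[0]])
def cast(ci,px,z):
    f=192/np.tan(np.radians(ci["fovy"]/2)); px=np.atleast_2d(px).astype(float)
    d=np.c_[(px[:,0]-ci["cx"])/f,(px[:,1]-ci["cy"])/f,np.ones(len(px))]
    d=rot(ci["orientation"]).apply(d); o=ci["xyz"]
    return o+d*((z-o[2])/d[:,2])[:,None]
def ray(ci,px):
    p=cast(ci,px,0)[0]; d=p-ci["xyz"]; return ci["xyz"],d/np.linalg.norm(d)
def tri(c1,p1,c2,p2):
    o1,d1=ray(c1,p1);o2,d2=ray(c2,p2)
    s=np.linalg.lstsq(np.c_[d1,-d2],o2-o1,rcond=None)[0]
    a,b=o1+s[0]*d1,o2+s[1]*d2; return (a+b)/2,np.linalg.norm(a-b)
def proj(ci,P):
    f=192/np.tan(np.radians(ci["fovy"]/2)); v=rot(ci["orientation"]).inv().apply(np.atleast_2d(P)-ci["xyz"])
    return np.c_[v[:,0]/v[:,2]*f+ci["cx"],v[:,1]/v[:,2]*f+ci["cy"]]
def blobs(m,amin=30):
    n,l,s,c=cv2.connectedComponentsWithStats(m.astype(np.uint8)); return [((l==i).astype(np.uint8),s[i],c[i]) for i in range(1,n) if s[i][4]>amin]
def rect(m):
    r=cv2.minAreaRect(np.argwhere(m)[:,::-1].astype(np.float32)); return r,cv2.boxPoints(r)
E
python3 - <<'E'
from h import *
np.set_printoptions(precision=4,suppress=True)
im=cv2.imread("pics/top0.png"); hsv=cv2.cvtColor(im,cv2.COLOR_BGR2HSV); ci=eyes.camera_info("top")
H,S,V=hsv[...,0].astype(int),hsv[...,1],hsv[...,2]
yy,xx=np.mgrid[:384,:512]
for n,m,z in [("red",((H<8)|(H>172))&(S>140)&(V>70),.072),("tray",(V<45)&(xx<180)&(yy<300)&(yy>130),.035),("wood",(H>8)&(H<35)&(S>70)&(V>60)&(yy>100),.065),("lightyel",(H>14)&(H<35)&(S>50)&(V>150)&(yy>100)&(xx<450),.065),("brown",(H>5)&(H<16)&(S>120)&(V<170)&(yy>100)&(xx>350),.14)]:
    for b,s,c in blobs(m,8):
        r,bx=rect(b); print(n,s[4],c,r[1:], cast(ci,c,z)[0][:2]); print(cast(ci,bx,z)[:,:2].ravel())
c=cv2.resize(im[140:260,180:410],None,fx=3.4,fy=3.4,interpolation=cv2.INTER_CUBIC); cv2.imwrite("pics/topc.png",c)
E
```

```text
red 205 [282.6829 173.0537] ((48.08871078491211, 4.601789951324463), 85.60128784179688) [ 0.5726 -0.0963]
[ 0.6369 -0.0878  0.6375 -0.0994  0.5148 -0.1041  0.5141 -0.0927]
red 175 [237.3257 174.4057] ((47.08235168457031, 4.03677225112915), 87.70938873291016) [0.5718 0.0173]
[0.6347 0.0237 0.6348 0.0135 0.5146 0.0112 0.5145 0.0212]
red 225 [285.7911 225.8089] ((49.150333404541016, 4.639039993286133), 86.633544921875) [ 0.4403 -0.0992]
[ 0.5016 -0.0921  0.502  -0.1036  0.3813 -0.106   0.381  -0.0948]
red 187 [239.4866 227.5348] ((50.03266906738281, 4.478408336639404), 86.72950744628906) [0.4388 0.0146]
[0.4994 0.0222 0.4998 0.0112 0.3772 0.0067 0.3769 0.0176]
tray 3305 [111.7207 191.1041] ((51.861351013183594, 84.74903869628906), 18.434947967529297) [0.5433 0.3414]
[0.4517 0.4296 0.6601 0.3684 0.6132 0.2395 0.4074 0.3043]
wood 53 [390.283 199.283] ((6.6679487228393555, 8.040761947631836), 78.69007110595703) [ 0.5008 -0.3632]
[ 0.5067 -0.3525  0.5102 -0.3725  0.4937 -0.3745  0.4902 -0.3545]
wood 58 [370.6379 204.    ] ((7.0, 8.0), 90.0) [ 0.4901 -0.3133]
[ 0.5005 -0.3024  0.5    -0.3224
[... 796 characters left out ...]
.3351  0.4848 -0.3197]
lightyel 63 [396.5714 222.3651] ((6.6679487228393555, 9.21745777130127), 78.69007110595703) [ 0.4428 -0.3744]
[ 0.4491 -0.362   0.4531 -0.3848  0.4368 -0.3868  0.4329 -0.364 ]
lightyel 19 [378.7368 226.3158] ((4.242640495300293, 3.535533905029297), 45.0) [ 0.4341 -0.3295]
[ 0.435  -0.3228  0.441  -0.3294  0.4335 -0.3363  0.4274 -0.3297]
lightyel 17 [230.3529 380.1176] ((2.4987802505493164, 7.964861869812012), 38.65980911254883) [0.0838 0.0432]
[0.0794 0.051  0.0928 0.0392 0.0893 0.0347 0.0758 0.0465]
brown 133 [389.1128 211.0677] ((9.386680603027344, 16.012571334838867), 83.6598129272461) [ 0.463 -0.334]
[ 0.4731 -0.3144  0.4763 -0.3516  0.4545 -0.3523  0.4513 -0.3152]
```

View pics/topc.png

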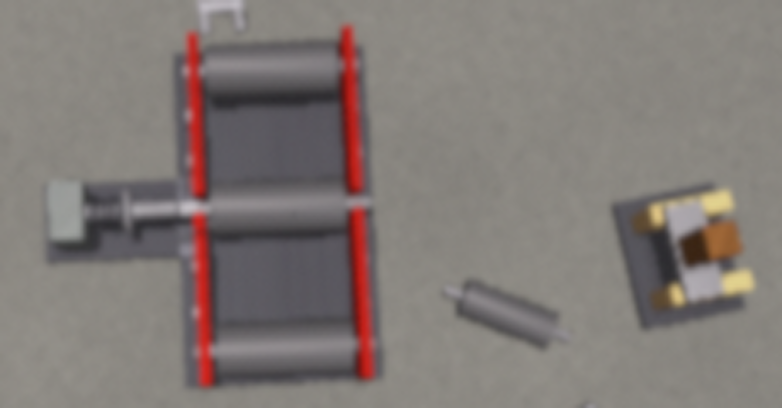

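The crop shows the flange at about full-frame (217,202) and the four holder wall ends around (385,213). The brown handle leans away from the camera, as perspective would make it. Next I work out the holder pose and the first move.

```bash
cat >> h.py <<'E'
np.set_printoptions(precision=4,suppress=True)
def go(P,yaw_y=None):
    """print shift (cm, tool axes now) and turn (tool z) to bring TCP to P with tool y at world yaw (mod pi)"""
    s=get_state(); r=rot(s["orientation"]); v=r.inv().apply(np.array(P)-s["tcp_pos"])*100
    y=r.apply([0,1,0]); t=0
    if yaw_y is not None:
        t=-((yaw_y-np.arctan2(y[1],y[0])+np.pi/2)%np.pi-np.pi/2)
    print("shift cm",v,"turn",round(t,3),"q6",s["joint_pos"][5].round(3),"tcp",s["tcp_pos"],"t",s["clock"],"toolx",r.apply([1,0,0])[:2])
E
python3 - <<'E'
from h import *
ci=eyes.camera_info("top")
L=np.array([180,140]);p=np.array([[717,203],[657,213],[738,282],[677,293]])/3.4+L
w=cast(ci,p,.065)[:,:2];print(w,w.mean(0)); a=w[[0,1]].mean(0)-w[[2,3]].mean(0);print("gap",np.linalg.norm(a),"yaw",np.arctan2(a[1],a[0]))
yw=np.arctan2(a[1],a[0])
print("flange",cast(ci,np.array([127,210])/3.4+L,.064), "handle top", cast(ci,np.array([725,240])/3.4+L,.14))
c=w.mean(0); go([c[0],c[1],.25],yw+np.pi/2)
print(eyes.camera_info("wrist"))
E
```

```text
[[ 0.4997 -0.3647]
 [ 0.4934 -0.32  ]
 [ 0.4413 -0.3755]
 [ 0.4344 -0.3305]] [ 0.4672 -0.3477]
gap 0.059638400386183364 yaw 0.17956443487221427
flange [[0.5051 0.0686 0.064 ]] handle top [[ 0.4639 -0.3437  0.14  ]]
shift cm [-54.8498 -77.0439  -3.7495] turn -0.476 q6 1.431 tcp [0.168  0.5494 0.2114] t 0.1 toolx [-0.9563  0.2925]
{'fovy': 60.582691528371605, 'cx': 252.14399141932847, 'cy': 191.10323324708386, 'xyz': array([0.0906, 0.5732, 0.373 ]), 'orientation': array([0.1267, 0.7937, 0.5878, 0.0921])}
```

```bash
A='[-2.67,-2.31,-0.25,0,-2.67,-2.31,-0.25,0,-2.67,-2.31,-0.25,0,-2.67,-2.31,-0.25,0,-2.67,-2.31,-0.25,0]'
python3 -m inch '[-2.67,-2.31,-0.25,0,-2.67,-2.31,-0.25,0,-2.67,-2.31,-0.25,0,-2.67,-2.31,-0.25,0,-2.67,-2.31,-0.25,0]' >/dev/null
python3 -m inch '[-2.67,-2.31,-0.25,0,-2.67,-2.31,-0.25,0,-2.67,-2.31,-0.25,0,-2.67,-2.31,-0.25,0,-2.67,-2.31,-0.25,0]' >/dev/null
python3 -m inch '[-2.67,-2.31,-0.25,0,-2.67,-2.31,-0.25,0,-2.67,-2.31,-0.25,0,-2.67,-2.31,-0.25,0,-2.67,-2.31,-0.25,0]'
python3 -m inch '[-1.3,-3.8,0,0,-1.3,-3.8,0,0,-1.3,-3.8,0,0,-1.3,-3.8,0,0,-1.3,-3.8,0,0]'
python3 -m inch '[-1.4,-3.9,0,0,-1.4,-3.9,0,0,-1.4,-3.9,0,0,-1.4,-3.9,0,0,-1.4,-3.9,0,0]'
python3 -m inch '[0,0,0,-0.1,0,0,0,-0.1,0,0,0,-0.1,0,0,0,-0.09,0,0,0,-0.09]'
python3 - <<'E'
from h import *
ci=eyes.camera_info("wrist"); im=eyes.read_camera("wrist"); cv2.imwrite("pics/w1.png",im[:,:,::-1])
go([.467,-.348,.25],.18+np.pi/2); print(ci)
E
```

```text
clock: 1.35
tcp_pos: [0.4502, 0.0997, 0.2496]
orientation: [-0.0, 0.148, 0.989, 0.0]
wrist_force: [-0.0, 0.6, 0.6]
finger_gap: 0.0853
grip_force: 0.0
clock: 1.77
tcp_pos: [0.4558, -0.1011, 0.2494]
orientation: [-0.0, 0.148, 0.989, 0.0]
wrist_force: [1.0, 0.2, 0.5]
finger_gap: 0.0852
grip_force: 0.0
clock: 2.18
tcp_pos: [0.4657, -0.3082, 0.2493]
orientation: [-0.0, 0.148, 0.989, 0.0]
wrist_force: [0.8, 0.8, 0.4]
finger_gap: 0.0858
grip_force: 0.0
clock: 2.6
tcp_pos: [0.466, -0.3063, 0.249]
orientation: [-0.0, -0.093, 0.996, 0.001]
wrist_force: [-1.0, -0.5, 0.4]
finger_gap: 0.0854
grip_force: 0.0
shift cm [ 0.6986 -4.1202 -0.0993] turn 0.011 q6 -0.917 tcp [ 0.466  -0.3062  0.249 ] t 2.65 toolx [-0.9818 -0.19  ]
{'fovy': 60.582691528371605, 'cx': 252.14399141932847, 'cy': 191.10323324708386, 'xyz': array([ 0.3866, -0.321 ,  0.4106]), 'orientation': array([0.0993, 0.63  , 0.7608, 0.1204])}
```

View pics/w1.png

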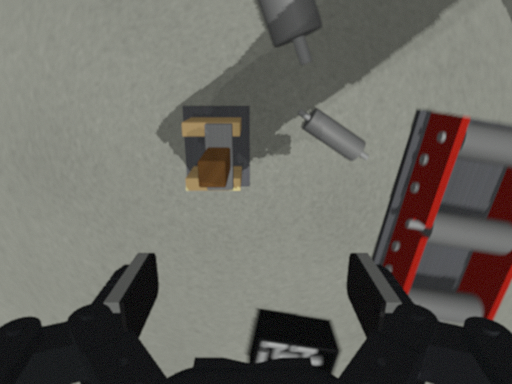

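The wrist view shows the holder walls at about (212,127) and (214,180), with the handle top at (213,168). The fork is aligned with the image axes.

Run:
```python
from h import *
im=cv2.imread("pics/w1.png"); 
ci={'fovy': 60.582691528371605, 'cx': 252.14399141932847, 'cy': 191.10323324708386, 'xyz': np.array([ 0.3866, -0.321 ,  0.4106]), 'orientation': np.array([0.0993, 0.63  , 0.7608, 0.1204])}
hsv=cv2.cvtColor(im,cv2.COLOR_BGR2HSV);H,S,V=[hsv[...,i].astype(int) for i in range(3)]
reg=np.zeros(H.shape,bool);reg[95:200,165:270]=1
y=reg&(H>8)&(H<30)&(S>60)&(V>60)
for n,m,z in(("bright",reg&(H>14)&(H<30)&(S>50)&(V>150),.065),("brown",reg&(H>5)&(H<15)&(S>120)&(V<165),.14)):
  for b,s,c in blobs(m,15):
    r,bx=rect(b);print(n,s,c,r[2],cast(ci,c,z)[0],"\n",cast(ci,bx,z)[:,:2].ravel())
print("shoulder cols",cast(ci,[[205,140],[232,140]],.075)[:,:2])
for r0 in(110,118,124,130,137,145,155,165,175,185): print(r0,[tuple(hsv[r0,c]) for c in(186,212,220,238)])
c=cv2.resize(im[95:200,160:275],None,fx=5,fy=5,interpolation=cv2.INTER_CUBIC);cv2.imwrite("pics/w1c.png",c)
```

```text
bright [182 123  23  13 185] [191.027  127.1081] 90.0 [ 0.4397 -0.3754  0.065 ] 
 [ 0.4373 -0.3851  0.433  -0.3627  0.4453 -0.361   0.4496 -0.3836]
bright [185 179  22  12 176] [193.0341 185.1307] 90.0 [ 0.5019 -0.365   0.065 ] 
 [ 0.4966 -0.3745  0.4923 -0.352   0.5048 -0.3502  0.5092 -0.373 ]
bright [232 179   9  12  75] [236.4267 185.1333] 90.0 [ 0.493  -0.3182  0.065 ] 
 [ 0.487  -0.3241  0.4854 -0.3155  0.4978 -0.3133  0.4995 -0.322 ]
shoulder cols [[ 0.4485 -0.3581]
 [ 0.4433 -0.331 ]]
110 [(np.uint8(114), np.uint8(20), np.uint8(64)), (np.uint8(120), np.uint8(10), np.uint8(53)), (np.uint8(114), np.uint8(23), np.uint8(55)), (np.uint8(90), np.uint8(14), np.uint8(53))]
118 [(np.uint8(120), np.uint8(4), np.uint8(57)), (np.uint8(19), np.uint8(113), np.uint8(102)), (np.uint8(20), np.uint8(103), np.uint8(99)), (np.uint8(19), np.uint8(114), np.uint8(101))]
124 [(np.uint8(19), np.uint8(104), np.uint8(165)), (np.uint8(30), np.uint8(3), np.uint8(90)), (np.uint8(30), np.uint8(6), np.uint8(90)), (np.uint8(19), np.uint8(106), np.uint8(142))]
130 [(np.uint8(20), np.uint8(104), np.uint8(164)),
[... 537 characters left out ...]
int8(64)), (np.uint8(15), np.uint8(163), np.uint8(64)), (np.uint8(14), np.uint8(160), np.uint8(67)), (np.uint8(105), np.uint8(9), np.uint8(60))]
165 [(np.uint8(30), np.uint8(11), np.uint8(89)), (np.uint8(15), np.uint8(155), np.uint8(87)), (np.uint8(14), np.uint8(152), np.uint8(94)), (np.uint8(14), np.uint8(45), np.uint8(63))]
175 [(np.uint8(30), np.uint8(19), np.uint8(123)), (np.uint8(16), np.uint8(161), np.uint8(90)), (np.uint8(14), np.uint8(150), np.uint8(95)), (np.uint8(20), np.uint8(109), np.uint8(110))]
185 [(np.uint8(20), np.uint8(91), np.uint8(165)), (np.uint8(16), np.uint8(167), np.uint8(104)), (np.uint8(16), np.uint8(169), np.uint8(98)), (np.uint8(20), np.uint8(102), np.uint8(160))]
```

View pics/w1c.png

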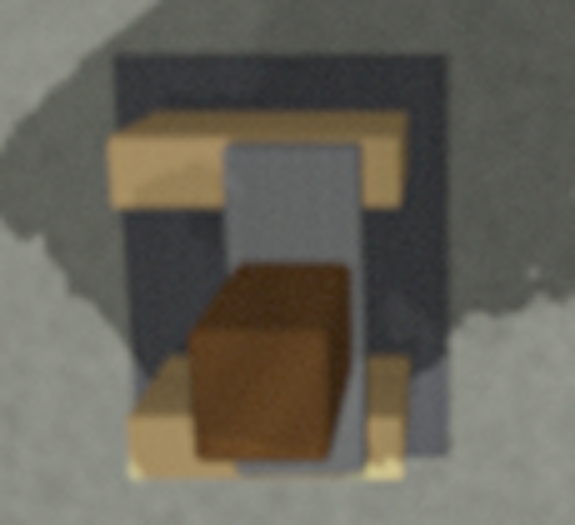

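The crop shows wall top 1 at x 108–405, y 137–208 and wall top 2 at x 130–403, y 415–478. The shoulder spans x 225–362 and the handle top x 192–328, y 325–458.

Run:
```python
from h import *
ci={'fovy': 60.582691528371605, 'cx': 252.14399141932847, 'cy': 191.10323324708386, 'xyz': np.array([ 0.3866, -0.321 ,  0.4106]), 'orientation': np.array([0.0993, 0.63  , 0.7608, 0.1204])}
f=lambda p,z:cast(ci,np.array(p)/5+[160,95],z)[:,:2]
a=f([[108,137],[405,137],[405,208],[108,208]],.065);b=f([[128,415],[403,415],[403,478],[130,478]],.065)
d=b.mean(0)-a.mean(0);print("walls",a.mean(0),b.mean(0),"mid",(a.mean(0)+b.mean(0))/2,"gap",np.linalg.norm(d),"yaw",np.arctan2(d[1],d[0]), "len",np.linalg.norm(a[1]-a[0]))
e=a[1]-a[0];print("wall yaw",np.arctan2(e[1],e[0])-np.pi/2)
h=f([[192,325],[328,325],[328,458],[195,458]],.14);print("handle top",h.mean(0),np.linalg.norm(h[1]-h[0]),np.linalg.norm(h[2]-h[1]))
s=f([[225,145],[360,145],[362,475],[240,475]],.075);print("shoulder",s.mean(0),np.linalg.norm(s[1]-s[0]),np.linalg.norm(s[2]-s[1]))
H=h.mean(0);go([H[0],H[1],.16],.18+np.pi/2)
```

```text
walls [ 0.4383 -0.3543] [ 0.4969 -0.3434] mid [ 0.4676 -0.3488] gap 0.059618393996439346 yaw 0.18432687532218822 len 0.06148081826616936
wall yaw 0.18757216153047684
handle top [ 0.4636 -0.3408] 0.02283612426495937 0.02338161225281158
shoulder [ 0.4643 -0.3407] 0.027178072739880387 0.06977262374408645
shift cm [ 0.8923 -3.3623  8.9017] turn 0.011 q6 -0.917 tcp [ 0.466  -0.3062  0.249 ] t 2.65 toolx [-0.9818 -0.19  ]
```

```bash
python3 -m inch '[0.3,-1.1,1,0,0.3,-1.1,2,0,0.3,-1.16,2,0,0,0,2,0,0,0,2,0]' 1 60 >/dev/null
python3 -m inch '[0,0,2,0,0,0,2,0,0,0,1.5,0,0,0,0.4,0,0,0,0,0]'
python3 -m inch '[0,0,0,0,0,0,0,0,0,0,0,0,0,0,0,0,0,0,0,0]' -1 60
python3 -m inch '[0,0,0,0,0,0,0,0,0,0,0,0,0,0,0,0,0,0,0,0]'
```

```text
clock: 3.48
tcp_pos: [0.4623, -0.3403, 0.0985]
orientation: [-0.001, -0.09, 0.996, 0.001]
wrist_force: [0.7, -0.2, 0.2]
finger_gap: 0.0854
grip_force: 0.0
clock: 3.9
tcp_pos: [0.464, -0.3413, 0.1015]
orientation: [0.001, -0.091, 0.996, -0.001]
wrist_force: [-0.4, 0.7, 0.7]
finger_gap: 0.0252
grip_force: 0.0
clock: 4.32
tcp_pos: [0.4642, -0.3416, 0.1016]
orientation: [0.001, -0.091, 0.996, -0.001]
wrist_force: [-0.2, -0.7, 5.1]
finger_gap: 0.0228
grip_force: 60.4
```

```bash
python3 -m inch '[0,0,-1.5,0,0,0,-3.2,0,0,0,-3.4,0,0,0,-3.4,0,0,0,-3.4,0]' >/dev/null
python3 -m inch '[-1,3.28,0,0,-1,3.28,0,0,-1,3.28,0,0,-1,3.28,0,0,-1,3.28,0,0]' >/dev/null
python3 -m inch '[-1,3.28,0,0,-1,3.28,0,0,-1,3.28,0,0,-1,3.28,0,0,-1,3.28,0,0]' >/dev/null
python3 -m inch '[0,0,0,0.08,0,0,0,0.08,0,0,0,0,0,0,0,0,0,0,0,0]'
python3 - <<'E'
from h import *
import pickle
ci=eyes.camera_info("wrist"); im=eyes.read_camera("wrist"); cv2.imwrite("pics/w2.png",im[:,:,::-1]); pickle.dump(ci,open("w2.pkl","wb"))
print(get_state()["tcp_pos"])
L=np.array([.506,-.041]);c,s=np.cos(.026),np.sin(.026)
for n,x,y,z in(("flange",0,.108,.061),("stub end",0,.07,.05),("housing",0,.155,.076)): print(n,proj(ci,[L[0]+c*x-s*y,L[1]+s*x+c*y,z]))
E
```

```text
clock: 5.98
tcp_pos: [0.5018, -0.0004, 0.2492]
orientation: [-0.001, -0.012, 1.0, 0.0]
wrist_force: [-0.4, -0.1, -3.0]
finger_gap: 0.0227
grip_force: 60.1
[ 0.5019 -0.0005  0.2493]
flange [[313.6776 165.4727]]
stub end [[278.0929 163.208 ]]
housing [[361.0964 168.787 ]]
```

View pics/w2.png

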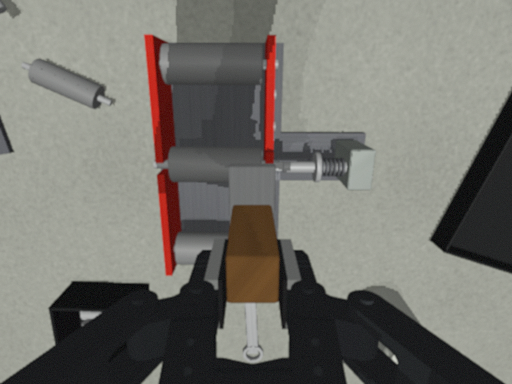

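The fork is held upright, and the bar runs along row ~166 with the flange at col ~318. That is close to the prediction of (314,165). Next I refine the bar's row and the flange column.

Run:
```python
from h import *
import pickle
ci=pickle.load(open("w2.pkl","rb")); g=cv2.cvtColor(cv2.imread("pics/w2.png"),cv2.COLOR_BGR2GRAY)
for c in (292,298,304,309): print(c,g[154:182,c])
print("row166 cols306..330",g[160,306:330],g[172,306:330])
f=192/np.tan(np.radians(ci["fovy"]/2))
for c,r in((292,166),(304,166.5),(314,152),(314,181)): print(c,r,cast(ci,[c,r],.061)[0][:2])
```

```text
292 [ 61  60  60  61  60  72  88 108 122 143 155 168 188 202 196 180 165 150
 127 112 108 110 110 108 109 112 136 160]
298 [ 58  61  58  60  62  67  69  89 123 145 158 170 189 200 194 178 167 150
 128 111 108 113 108 107 109 113 138 161]
304 [ 61  59  60  58  63  67  70  93 124 144 158 169 187 199 194 178 165 151
 129 113 110 109 109 106 107 114 136 156]
309 [ 59  59  56  59  57  55  63  88 121 145 156 169 188 198 193 178 165 151
 131 113 111 111 110 109 108 112 138 160]
row166 cols306..330 [ 70  65  63  63  66  69  75  79  75  75  95 136 163 166 161 141  92  60
  48  54  68  66  52  56] [132 131 130 131 131 128 126 112  90  78 103 151 178 184 180 156 107  88
  86  73  86  88  72  65]
292 166 [0.5044 0.0434]
304 166.5 [0.5046 0.0565]
314 152 [0.4883 0.0661]
314 181 [0.5208 0.0688]
```

```bash
python3 -m inch '[-0.19,2.52,0,0,-0.19,2.52,0.5,0,0,0,2.5,0,0,0,3,0,0,0,3,0]' 
python3 -m inch '[0,0,0,0,0,0,0,0,0,0,0.7,0,0,0,0.7,0,0,0,0,0]'
python3 - <<'E'
from h import *
import pickle
go([.5045,.050,.1166],.026+np.pi/2)
ci=eyes.camera_info("wrist"); im=eyes.read_camera("wrist"); cv2.imwrite("pics/w3.png",im[:,:,::-1]); pickle.dump(ci,open("w3.pkl","wb"))
c=cv2.resize(im[60:240,130:390,::-1],None,fx=3,fy=3,interpolation=cv2.INTER_CUBIC);cv2.imwrite("pics/w3c.png",c)
E
```

```text
clock: 6.45
tcp_pos: [0.5055, 0.0502, 0.1593]
orientation: [0.001, -0.012, 1.0, -0.0]
wrist_force: [0.3, -0.4, -2.1]
finger_gap: 0.0225
grip_force: 60.4
clock: 6.87
tcp_pos: [0.5053, 0.05, 0.1459]
orientation: [0.001, -0.011, 1.0, 0.0]
wrist_force: [-0.1, 0.2, -3.1]
finger_gap: 0.0224
grip_force: 60.4
shift cm [ 0.0839 -0.0008  2.9273] turn -0.003 q6 -0.083 tcp [0.5053 0.05   0.1459] t 6.8667 toolx [-0.9997 -0.0229]
```

View pics/w3c.png

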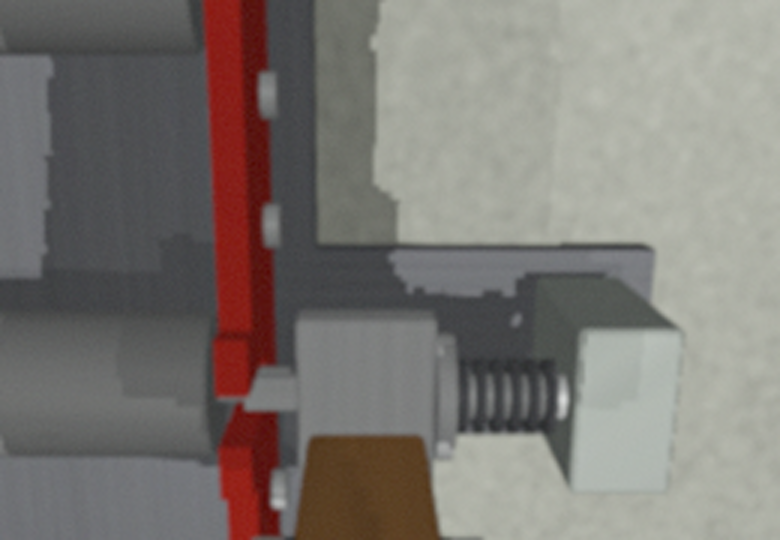

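The shoulder sits between the stub (crop col ~250–297) and the flange (~437–455), in line with the bar. I'll descend the rest of the way.

```bash
python3 -m inch '[0.05,0,0.6,0,0,0,0.6,0,0,0,0.6,0,0,0,0.6,0,0,0,0.5,0]' 
python3 -m inch '[0,0,0,0,0,0.5,0,0,0,0.5,0,0,0,0,0,0,0,0,0,0]'
python3 - <<'E'
from h import *
print(get_state()["wrist_force"])
E
```

```text
clock: 7.33
tcp_pos: [0.504, 0.0503, 0.1158]
orientation: [-0.0, -0.012, 1.0, 0.0]
wrist_force: [0.0, 0.7, -2.8]
finger_gap: 0.0226
grip_force: 60.4
clock: 7.75
tcp_pos: [0.5043, 0.0607, 0.117]
orientation: [0.0, -0.012, 1.0, 0.0]
wrist_force: [0.9, -0.5, -2.7]
finger_gap: 0.0225
grip_force: 60.4
[ 0.9067 -0.4969 -2.7074]
```

```bash
python3 -m inch '[0,0.6,0,0,0,0.6,0,0,0,0.6,0,0,0,0,0,0,0,0,0,0]' 
python3 -m inch '[0,0.5,0,0,0,0.2,0,0,0,0,0,0,0,0,0,0,0,0,0,0]'
python3 - <<'E'
from h import *
im=eyes.read_camera("wrist")
c=cv2.resize(im[60:240,130:390,::-1],None,fx=3,fy=3,interpolation=cv2.INTER_CUBIC);cv2.imwrite("pics/w4c.png",c)
E
```

```text
clock: 8.17
tcp_pos: [0.504, 0.0781, 0.117]
orientation: [0.0, -0.012, 1.0, -0.001]
wrist_force: [0.6, -4.3, -1.6]
finger_gap: 0.0227
grip_force: 60.5
clock: 8.58
tcp_pos: [0.5039, 0.0846, 0.1169]
orientation: [0.0, -0.011, 1.0, -0.001]
wrist_force: [0.4, -5.3, -0.6]
finger_gap: 0.0229
grip_force: 60.7
```

View pics/w4c.png

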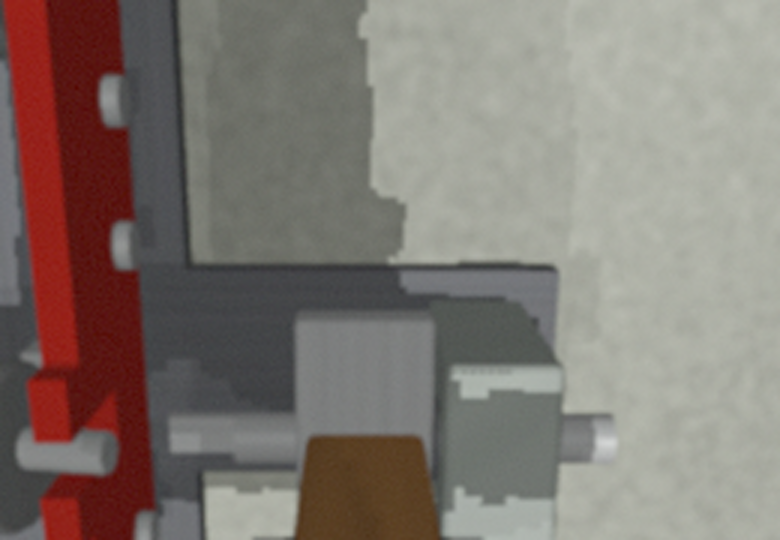

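The roller's stub now stands above the rail at crop (70,450), and the bar's tongue at (190,435) is clear. I'll back off, lift, and carry the fork to the holder.

```bash
python3 -m inch '[0,-0.7,0,0,0,-0.8,0,0,0,-0.8,0,0,0,-0.55,0,0,0,0,0,0]' 
python3 -m inch '[0,0,-2,0,0,0,-3,0,0,0,-3,0,0,0,-3,0,0,0,-2,0]'
python3 -m inch '[0.49,-3.97,0,0,0.49,-3.97,0,0,0.49,-3.97,0,0,0.49,-3.97,0,0,0.49,-3.97,0,0]' >/dev/null
python3 -m inch '[0.49,-3.97,0,0,0.49,-3.97,0,0,0.49,-3.97,0,0,0.49,-3.97,0,0,0.49,-3.97,0,0]' >/dev/null
python3 -m inch '[0,0,0,-0.08,0,0,0,-0.08,0,0,0,0,0,0,0,0,0,0,0,0]'
python3 - <<'E'
from h import *
go([.4642,-.3416,.1016],.183+np.pi/2)
im=eyes.read_camera("top");cv2.imwrite("pics/top1.png",im[:,:,::-1])
E
```

```text
clock: 9.05
tcp_pos: [0.5037, 0.0563, 0.1164]
orientation: [-0.0, -0.011, 1.0, 0.001]
wrist_force: [0.2, 0.2, -4.0]
finger_gap: 0.0225
grip_force: 60.4
clock: 9.47
tcp_pos: [0.5045, 0.0574, 0.2493]
orientation: [0.001, -0.012, 1.0, 0.001]
wrist_force: [0.5, 0.2, -2.3]
finger_gap: 0.0228
grip_force: 60.5
clock: 10.72
tcp_pos: [0.4645, -0.3405, 0.2465]
orientation: [0.0, -0.091, 0.996, 0.0]
wrist_force: [0.2, -0.6, -2.7]
finger_gap: 0.0226
grip_force: 60.8
shift cm [ 0.0534 -0.1152 14.488 ] turn -0.001 q6 -0.954 tcp [ 0.4645 -0.3405  0.2465] t 10.7167 toolx [-0.9835 -0.181 ]
```

```bash
python3 -m inch '[0.05,-0.12,1,0,0,0,2.5,0,0,0,3,0,0,0,3,0,0,0,2,0]' >/dev/null
python3 -m inch '[0,0,1.2,0,0,0,0.7,0,0,0,0.5,0,0,0,0.3,0,0,0,0.2,0]'
python3 -m inch '[0,0,0.1,0,0,0,0,0,0,0,0,0,0,0,0,0,0,0,0,0]'
```

```text
clock: 11.6
tcp_pos: [0.4646, -0.3427, 0.103]
orientation: [0.0, -0.092, 0.996, -0.0]
wrist_force: [-0.3, -0.2, -2.5]
finger_gap: 0.0226
grip_force: 60.7
clock: 12.02
tcp_pos: [0.4643, -0.3427, 0.1021]
orientation: [0.0, -0.091, 0.996, -0.0]
wrist_force: [-0.3, 0.3, -3.0]
finger_gap: 0.0228
grip_force: 60.7
```

```bash
python3 -m inch '[0,0,0.1,0,0,0,0.1,0,0,0,0,0,0,0,0,0,0,0,0,0]'
python3 -m inch '[0,0,0,0,0,0,0,0,0,0,0,0,0,0,0,0,0,0,0,0]' 1
python3 -m inch '[0,0,0,0,0,0,-1,0,0,0,-2.5,0,0,0,-3.5,0,0,0,-4,0]'
python3 -m inch '[0,0,-4,0,0,0,0,0,0,0,0,0,0,0,0,0,0,0,0,0]'
python3 - <<'E'
from h import *
L=np.array([.506,-.041]);go([*L,.25],.026)
ci=eyes.camera_info("wrist"); im=eyes.read_camera("wrist")[:,:,::-1];cv2.imwrite("pics/w5.png",im)
ci=eyes.camera_info("wrist");print(ci)
E
```

```text
clock: 12.43
tcp_pos: [0.4644, -0.3429, 0.1016]
orientation: [0.001, -0.091, 0.996, -0.001]
wrist_force: [-2.3, 2.1, 8.3]
finger_gap: 0.0227
grip_force: 62.2
clock: 12.85
tcp_pos: [0.4641, -0.3425, 0.0995]
orientation: [-0.0, -0.091, 0.996, 0.0]
wrist_force: [-1.2, 0.2, -0.4]
finger_gap: 0.0817
grip_force: 0.0
clock: 13.27
tcp_pos: [0.463, -0.3415, 0.2098]
orientation: [-0.001, -0.091, 0.996, 0.002]
wrist_force: [2.1, -0.3, 0.3]
finger_gap: 0.0855
grip_force: 0.0
clock: 13.68
tcp_pos: [0.4635, -0.342, 0.2485]
orientation: [-0.001, -0.091, 0.996, 0.001]
wrist_force: [-0.6, 0.6, -0.5]
finger_gap: 0.0856
grip_force: 0.0
shift cm [-9.656  28.8206 -0.1017] turn -1.414 q6 -0.958 tcp [ 0.4635 -0.342   0.2485] t 13.6833 toolx [-0.9833 -0.1822]
{'fovy': 60.582691528371605, 'cx': 252.14399141932847, 'cy': 191.10323324708386, 'xyz': array([ 0.3841, -0.3565,  0.4099]), 'orientation': array([0.0988, 0.6316, 0.7595, 0.1203])}
```

View pics/w5.png

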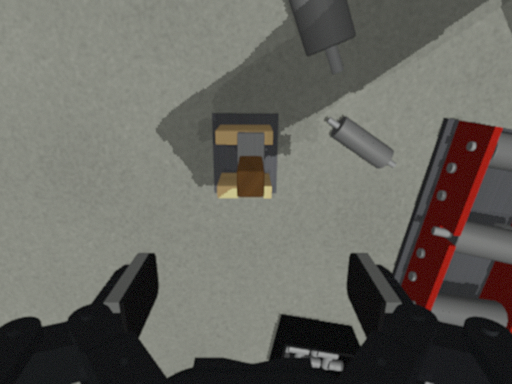

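The fork hangs in its holder, upright between the walls at (247,160). Next I move over the roller and turn the jaws across it.

```bash
python3 -m inch '[-1.2,3.6,0,0,-1.2,3.6,0,0,-1.2,3.6,0,0,-1.2,3.6,0,0,-1.2,3.6,0,0]' >/dev/null
python3 -m inch '[-1.22,3.6,0,0,-1.22,3.6,0,0,-1.22,3.6,0,0,0,0,0,0,0,0,0,-0.114]' >/dev/null
python3 -m inch '[0,0,0,-0.12,0,0,0,-0.12,0,0,0,-0.12,0,0,0,-0.12,0,0,0,-0.12]' >/dev/null
python3 -m inch '[0,0,0,-0.12,0,0,0,-0.12,0,0,0,-0.12,0,0,0,-0.12,0,0,0,-0.12]' >/dev/null
python3 -m inch '[0,0,0,-0.1,0,0,0,0,0,0,0,0,0,0,0,0,0,0,0,0]'
python3 - <<'E'
from h import *
import pickle
go([.506,-.041,.06],.026)
ci=eyes.camera_info("wrist"); im=eyes.read_camera("wrist")[:,:,::-1];cv2.imwrite("pics/w6.png",im);pickle.dump(ci,open("w6.pkl","wb"))
c,s=np.cos(.026),np.sin(.026)
for n,x,y,z in(("ctr",0,0,.06),("end+",0,.069,.07),("end-",0,-.069,.05),("rail",.12,.058,.072),("rail",-.12,-.058,.072)): print(n,proj(ci,[.506+c*x-s*y,-.041+s*x+c*y,z]))
E
```

```text
clock: 15.82
tcp_pos: [0.5064, -0.0418, 0.2493]
orientation: [0.0, 0.716, -0.698, -0.0]
wrist_force: [-0.6, -0.5, -0.5]
finger_gap: 0.0854
grip_force: 0.0
shift cm [-0.0807  0.0229 18.9294] turn -0.001 q6 -1.836 tcp [ 0.5064 -0.0418  0.2493] t 15.8167 toolx [ 0.0246 -0.9997]
ctr [[250.717  161.3581]]
end+ [[250.8412 223.2958]]
end- [[250.5843  95.1752]]
rail [[142.6904 215.0851]]
rail [[370.3631 107.1905]]
```

View pics/w6.png

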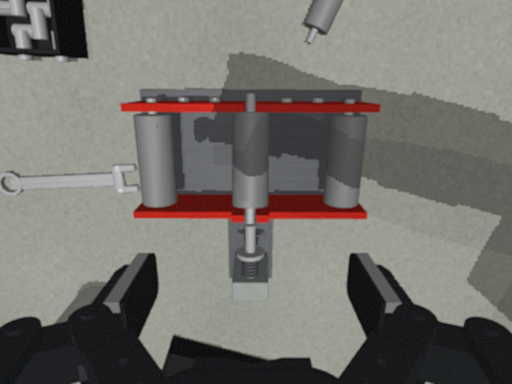

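The freed roller is centred at (250,160), exactly where predicted, and the flange is back home at row 255. I'll descend and grip.

```bash
python3 -m inch '[0,0,2,0,0,0,3.5,0,0,0,4,0,0,0,4,0,0,0,3,0]' 1 60 >/dev/null
python3 -m inch '[0,0,1.5,0,0,0,1,0,0,0,0.3,0,0,0,0,0,0,0,0,0]'
python3 -m inch '[0,0,0,0,0,0,0,0,0,0,0,0,0,0,0,0,0,0,0,0]' -1 60
python3 -m inch '[0,0,0,0,0,0,0,0,0,0,0,0,0,0,0,0,0,0,0,0]'
```

```text
clock: 16.7
tcp_pos: [0.5077, -0.042, 0.0579]
orientation: [-0.001, 0.716, -0.698, 0.001]
wrist_force: [0.3, 0.2, -0.4]
finger_gap: 0.0852
grip_force: 0.0
clock: 17.12
tcp_pos: [0.507, -0.0418, 0.0571]
orientation: [-0.0, 0.716, -0.698, 0.0]
wrist_force: [1.3, 1.0, 1.0]
finger_gap: 0.0259
grip_force: 1.4
clock: 17.53
tcp_pos: [0.5082, -0.0423, 0.0583]
orientation: [-0.001, 0.716, -0.698, 0.002]
wrist_force: [-0.6, -0.2, 9.3]
finger_gap: 0.0001
grip_force: 4.4
```

The fingers shut fully and missed the roller, so I'll open, rise and look.

```bash
python3 -m inch '[0,0,0,0,0,0,0,0,0,0,0,0,0,0,0,0,0,0,0,0]' 1 60
python3 -m inch '[0,0,-1,0,0,0,-2.5,0,0,0,-4,0,0,0,-4,0,0,0,-4,0]'
python3 -m inch '[0,0,-3.6,0,0,0,0,0,0,0,0,0,0,0,0,0,0,0,0,0]' >/dev/null
python3 - <<'E'
from h import *
import pickle
s=eyes.read_camera("scene")[:,:,::-1];cv2.imwrite("pics/scene2.png",s)
ci=eyes.camera_info("wrist"); im=eyes.read_camera("wrist")[:,:,::-1];cv2.imwrite("pics/w7.png",im);pickle.dump(ci,open("w7.pkl","wb"))
a=im[70:310,120:390]; b=s[150:260,190:320]; b=cv2.resize(b,(390,330),interpolation=cv2.INTER_CUBIC); a=cv2.resize(a,(371,330))
cv2.imwrite("pics/c7.png",np.hstack([a,b]))
go([.506,-.041,.25],.026)
E
```

```text
clock: 17.95
tcp_pos: [0.5061, -0.0416, 0.0562]
orientation: [0.0, 0.716, -0.698, -0.001]
wrist_force: [0.2, 0.5, 0.4]
finger_gap: 0.0604
grip_force: 0.0
clock: 18.37
tcp_pos: [0.5058, -0.0415, 0.2137]
orientation: [0.0, 0.716, -0.698, -0.0]
wrist_force: [0.9, -0.8, 0.2]
finger_gap: 0.0856
grip_force: 0.0
shift cm [-0.0505 -0.0371 -0.3847] turn 0.0 q6 -1.838 tcp [ 0.5056 -0.0415  0.2462] t 18.8833 toolx [ 0.0264 -0.9997]
```

View pics/c7.png

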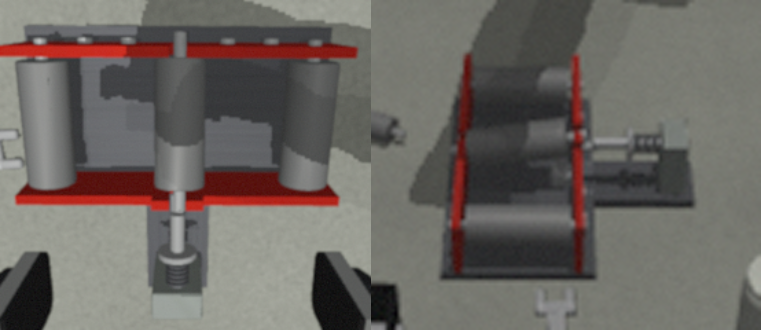

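I see the middle roller still in its slots, freed and sloped, with the bar home. No harm was done. I'm past the picture allowance of 10, so from here I check by numbers only. First I compare the roller before and after the try, with its measured size.

Run:
```python
from h import *
import pickle
for n in("w6","w7"):
    g=cv2.cvtColor(cv2.imread(f"pics/{n}.png"),cv2.COLOR_BGR2GRAY).astype(int); ci=pickle.load(open(n+".pkl","rb"))
    print(n,ci["xyz"]); 
    for r in(130,180): print(r,g[r,224:278])
    print(g[104:116,240],g[200:214,240])
```

```text
w6 [ 0.5072 -0.1212  0.4108]
130 [ 67  68  67  68  66  68  67  62  62  63  71  73  74  78  80  83  85  86
  85  86  91  94  96  99 100 101 104 101  97  89  85  86  84  82  81  81
  79  78  77  77  76  74  72  68  69  59  56  59  58  58  56  61  57  57]
180 [110 112 110 109 110 111 110  99  86  85  90  95 103 106 109 112 114 117
 119 122 126 130 135 141 144 147 149 149 146 140 137 132 126 123 120 116
 115 110 107 105 102  98  88  80  85  99 101  98 101 101 100 100 100  98]
[53 62 61 58 59 57 60 69 76 84 81 85] [120 124 123 123 123 124 124 107  63  37  35  36  28  36]
w7 [ 0.5068 -0.121   0.4076]
130 [68 65 68 66 70 67 66 66 62 62 69 72 77 79 80 84 85 85 86 92 90 93 94 96
 95 98 95 86 84 87 87 85 87 86 82 83 82 82 79 77 78 72 73 71 67 62 56 58
 60 60 58 57 59 55]
180 [110 110 110 109 110 110 111 108  98  84  89  96 103 107 108 112 116 118
 121 123 131 133 141 145 147 149 147 145 143 137 132 127 126 121 122 117
 116 112 110 106 102  99  92  83  83  95 101 103 101 101 101 100 101  99]
[64 64 63 59 62 59 65 71 80 84 80 85] [119 123 123 124 124 126 123 116  91  55  33  37  35  41]
```

```bash
python3 -m inch '[0,0,2,0,0,0,3.5,0,0,0,4,0,0,0,4,0,0,0,3,0]' 1 60 >/dev/null
python3 -m inch '[0,0,1.5,0,0,0,0.8,0,0,0,0.3,0,0,0,0,0,0,0,0,0]' 
python3 -m inch '[0,0,0,0,0,0,0,0,0,0,0,0,0,0,0,0,0,0,0,0]' 0.1
python3 -m inch '[0,0,0,0,0,0,0,0,0,0,0,0,0,0,0,0,0,0,0,0]' -0.1
python3 - <<'E'
from h import *
im=eyes.read_camera("wrist")[:,:,::-1];cv2.imwrite("pics/w8.png",im)
s=eyes.read_camera("scene")[:,:,::-1];cv2.imwrite("pics/scene3.png",s)
E
```

```text
clock: 19.72
tcp_pos: [0.5075, -0.0419, 0.0576]
orientation: [-0.0, 0.716, -0.698, 0.001]
wrist_force: [0.2, -0.2, 0.4]
finger_gap: 0.085
grip_force: 0.0
clock: 20.13
tcp_pos: [0.5069, -0.0418, 0.0571]
orientation: [-0.0, 0.716, -0.698, 0.0]
wrist_force: [-0.5, -0.1, 0.1]
finger_gap: 0.0473
grip_force: 0.0
clock: 20.55
tcp_pos: [0.5066, -0.0417, 0.0566]
orientation: [-0.0, 0.716, -0.698, -0.0]
wrist_force: [-0.2, 0.6, -0.8]
finger_gap: 0.0384
grip_force: 0.0
```

The roller hasn't moved, and it measures 40 mm wide. At a 38 mm gap the pads still feel nothing, so they are passing over it. The earlier +9 N fits shut tips resting on its top. I'll open and go lower, which still leaves clearance over the 10 mm base.

```bash
python3 -m inch '[0,0,0,0,0,0,0,0,0,0,0,0,0,0,0,0,0,0,0,0]' 1 >/dev/null
python3 -m inch '[0,0,0.5,0,0,0,0.5,0,0,0,0.5,0,0,0,0.3,0,0,0,0,0]'
python3 -m inch '[0,0,0,0,0,0,0,0,0,0,0,0,0,0,0,0,0,0,0,0]' -0.1 
python3 -m inch '[0,0,0,0,0,0,0,0,0,0,0,0,0,0,0,0,0,0,0,0]' -0.2
python3 - <<'E'
from h import *
im=eyes.read_camera("wrist")[:,:,::-1];cv2.imwrite("pics/w9.png",im)
s=eyes.read_camera("scene")[:,:,::-1];cv2.imwrite("pics/scene4.png",s)
E
```

```text
clock: 21.48
tcp_pos: [0.5057, -0.0415, 0.0375]
orientation: [0.0, 0.716, -0.698, -0.001]
wrist_force: [-0.7, 0.2, -0.8]
finger_gap: 0.0851
grip_force: 0.0
clock: 21.9
tcp_pos: [0.5071, -0.0417, 0.0391]
orientation: [-0.0, 0.716, -0.698, 0.0]
wrist_force: [0.3, 0.5, 0.4]
finger_gap: 0.0387
grip_force: 20.7
clock: 22.32
tcp_pos: [0.5071, -0.0417, 0.039]
orientation: [-0.0, 0.716, -0.698, 0.0]
wrist_force: [-0.2, 1.7, 2.6]
finger_gap: 0.0371
grip_force: 60.0
```

The pads now hold the roller at a gap of 37 mm with 60 N. I'll lift it.

```bash
python3 -m inch '[0,0,-0.5,0,0,0,-1,0,0,0,-1.5,0,0,0,-2,0,0,0,-2,0]' -1
python3 -m inch '[0,0,-3,0,0,0,-3,0,0,0,-3,0,0,0,0,0,0,0,0,0]'
python3 - <<'E'
from h import *
import pickle
go([.533,.3354,.2],1.285)
for n in("wrist","top"):
    ci=eyes.camera_info(n);im=eyes.read_camera(n)[:,:,::-1];cv2.imwrite(f"pics/l_{n}.png",im);pickle.dump(ci,open(f"l_{n}.pkl","wb"))
g=cv2.cvtColor(cv2.imread("pics/l_wrist.png"),cv2.COLOR_BGR2GRAY).astype(int)
for c in(240,252,262): print(c,g[60:384:4,c])
for r in(200,230): print(r,g[r,200:304:2])
E
```

```text
clock: 22.83
tcp_pos: [0.5045, -0.0416, 0.1081]
orientation: [0.001, 0.716, -0.698, -0.002]
wrist_force: [0.5, 0.5, -3.9]
finger_gap: 0.0374
grip_force: 62.0
clock: 23.25
tcp_pos: [0.507, -0.0421, 0.1997]
orientation: [-0.0, 0.716, -0.698, 0.001]
wrist_force: [0.7, -0.2, -3.0]
finger_gap: 0.037
grip_force: 62.2
shift cm [-37.6696  -3.5953  -0.0561] turn -1.259 q6 -1.838 tcp [ 0.507  -0.0421  0.1997] t 23.25 toolx [ 0.0263 -0.9997]
240 [129 122 123 127 122 124 126 127  81  82  83  57  69  69  73  84  84  79
  78  75  81  80  78  68 106 108  97  98  95  98  96  98  95  98  97  96
  98  98  96  96  97  97  99  98  98  97  98  98  98  96  96  98  97  97
  95  97  97  96  96  97  98  97  97  96  94  97  95  97  97  97 113 148
 147 149 149 134  31  33  31  30  31]
252 [124 125 125 125 126 124 119 126  80  83  82  63 140 141 141 139 141 140
 140 140 141 141 129  78 112 114  98 102  98 100 100 100 102 102 101 101
 100 101  99 101  99  98  99 101  99 100  99  98  99 100 100 101 100 100
 101  99 100  99  99  98 101  99  99  98 100 100 100  99  96  98  98 153
 151 152 151 153  54  34  27  34  27]
262 [127 127 121 123 126 122 126 127  82  82  77  56 124 123 122 121 121 123
 121 119 121 118 112  75 111 104 102 102 100 103 102 102 101  99 100  99
 101 102 100 103 100  99  99 102 101 100 103 102 101 100  99  99 101  99
  97 100  97 100  99 101  99  98  99  98  98  99  99  97  99  96  97 146
 144 146 145 144  27  25  25  30  29]
200 [125 122 124 124 125 110  76  77  80  85  85  86  89  88  92  91  92  93
  94  95  96  98 100  98  98  99 101 102 102 101 101  99 102  99 101  98
  98  98  97  94  93  95  91  89  86  87  85  79 111 118 115 117]
230 [ 57  59  57  57  59  65  72  76  79  83  86  86  87  92  92  93  94  93
  94  95  96  98 100 101 101  99  99 102 100 102  99 100 100 101 100  98
  95  96  96  94  94  93  91  90  87  85  84  70  48  50  47  49]
```

Run:
```python
from h import *
import pickle
ci=pickle.load(open("l_wrist.pkl","rb")); g=cv2.GaussianBlur(cv2.cvtColor(cv2.imread("pics/l_wrist.png"),cv2.COLOR_BGR2GRAY),(3,3),0).astype(int)
tcp=np.array([.507,-.0421,.1997]); f=192/np.tan(np.radians(ci["fovy"]/2))
for r in range(160,340,15):
    gr=np.abs(np.diff(g[r])); L=190+np.argmax(gr[190:230]); R_=275+np.argmax(gr[275:320]); 
    w=(R_-L)/2; c=(L+R_)/2; depth=20/np.sin(np.arctan(w/f))/1000
    ray_=np.array([(c-ci["cx"])/f,(r-ci["cy"])/f,1]); P=ci["xyz"]+rot(ci["orientation"]).apply(ray_*depth)
    print(r,L,R_,"P-tcp mm",(P-tcp)*1000)
print("cam-tcp",ci["xyz"]-tcp,"cam fwd",rot(ci["orientation"]).apply([0,0,1]))
```

```text
160 209 295 P-tcp mm [ -0.3199 -45.4874  10.5114]
175 209 295 P-tcp mm [ -0.4995 -38.7974  12.6839]
190 210 295 P-tcp mm [ -0.9296 -31.5689  13.1581]
205 195 292 P-tcp mm [  2.8303 -31.3132  33.1383]
220 210 294 P-tcp mm [ -1.0738 -17.3114  15.8658]
235 211 293 P-tcp mm [-1.299  -8.8148 14.643 ]
250 206 298 P-tcp mm [ -1.2786 -10.0804  32.397 ]
265 201 302 P-tcp mm [ -1.0797 -10.396   45.5395]
280 197 306 P-tcp mm [ -1.1116 -10.02    55.5809]
295 210 294 P-tcp mm [-1.9932 16.9218 26.9825]
310 207 296 P-tcp mm [-1.8045 18.0851 36.5241]
325 204 299 P-tcp mm [-1.8268 18.1222 46.2509]
cam-tcp [ 0.0005 -0.0792  0.1617] cam fwd [-0.0079  0.3087 -0.9511]
```

The roller is held with its centre about 18 mm above the TCP and a 10° slope, and the load reads right. I'll carry it to the tray at (0.533, 0.335), with the tray's long side at yaw -0.285.

```bash
python3 -m inch '[-2,-0.36,0,0,-3.5,-0.36,0,0,-3.8,-0.36,0,0,-3.8,-0.36,0,0,-3.8,-0.36,0,0]' >/dev/null
python3 -m inch '[-3.8,-0.36,0,0,-3.8,-0.36,0,0,-3.8,-0.36,0,0,-3.8,-0.36,0,0,-3.8,-0.36,0,0]' >/dev/null
python3 -m inch '[-1.77,0,0,0,0,0,0,-0.08,0,0,0,-0.1,0,0,0,-0.115,0,0,0,-0.115]' >/dev/null
python3 -m inch '[0,0,0,-0.115,0,0,0,-0.115,0,0,0,-0.115,0,0,0,-0.115,0,0,0,-0.115]' >/dev/null
python3 -m inch '[0,0,0,-0.115,0,0,0,-0.1,0,0,0,-0.059,0,0,0,0,0,0,0,0]'
python3 - <<'E'
from h import *
import pickle
go([.533,.3354,.05],1.285)
for n in("wrist","top"):
    ci=eyes.camera_info(n);im=eyes.read_camera(n)[:,:,::-1];cv2.imwrite(f"pics/t_{n}.png",im);pickle.dump(ci,open(f"t_{n}.pkl","wb"))
    im=cv2.imread(f"pics/t_{n}.png"); V=im.max(2); 
    if n=="wrist": V[235:]=255
    for b,s,c in blobs(V<50,600): print(n,s,c,cast(ci,c,.02)[0][:2],cast(ci,rect(b)[1],.035)[:,:2].ravel())
E
```

```text
clock: 25.43
tcp_pos: [0.5316, 0.3352, 0.1965]
orientation: [0.001, 0.99, -0.143, -0.002]
wrist_force: [-0.1, 1.2, -2.5]
finger_gap: 0.0369
grip_force: 62.1
shift cm [ 0.1715 -0.1009 14.6513] turn -0.001 q6 -2.419 tcp [0.5316 0.3352 0.1965] t 25.4333 toolx [ 0.959  -0.2833]
wrist [ 176   49  139  186 5843] [256.5927 131.5718] [0.5598 0.3211] [0.481  0.4348 0.6538 0.3699 0.6185 0.2501 0.4385 0.2918]
top [298  94  43  38 787] [321.3469 111.8958] [ 0.7484 -0.2105] [ 0.7944 -0.148   0.7919 -0.2603  0.6895 -0.2543  0.6921 -0.1437]
top [  47  150  104   92 4930] [107.2318 192.6178] [0.5421 0.3576] [0.4812 0.5284 0.6905 0.4802 0.6151 0.2412 0.4098 0.2961]
```

The tray's edges agree with the first measurement. I'll lower, slowly at the end.

```bash
python3 -m inch '[0,0,1.5,0,0,0,3,0,0,0,3.5,0,0,0,3.5,0,0,0,2.5,0]' >/dev/null
python3 -m inch '[0,0,1.3,0,0,0,0.8,0,0,0,0.5,0,0,0,0.2,0,0,0,0,0]'
python3 -m inch '[0,0,0.3,0,0,0,0.2,0,0,0,0.2,0,0,0,0.2,0,0,0,0.2,0]'
python3 -m inch '[0,0,0.1,0,0,0,0.1,0,0,0,0,0,0,0,0,0,0,0,0,0]'
```

```text
clock: 26.37
tcp_pos: [0.5332, 0.336, 0.0313]
orientation: [-0.0, 0.99, -0.142, 0.0]
wrist_force: [0.4, 0.1, -2.7]
finger_gap: 0.0373
grip_force: 62.1
clock: 26.78
tcp_pos: [0.5329, 0.3359, 0.0199]
orientation: [-0.0, 0.99, -0.142, 0.0]
wrist_force: [0.5, -0.1, -2.9]
finger_gap: 0.0369
grip_force: 62.1
clock: 27.2
tcp_pos: [0.5328, 0.3358, 0.0178]
orientation: [-0.0, 0.99, -0.142, 0.0]
wrist_force: [-0.4, 0.0, -3.4]
finger_gap: 0.0368
grip_force: 62.1
```

Not in contact yet. I'll continue in small steps.

```bash
python3 -m inch '[0,0,0.1,0,0,0,0.1,0,0,0,0.1,0,0,0,0,0,0,0,0,0]'
python3 -m inch '[0,0,0.1,0,0,0,0.1,0,0,0,0.1,0,0,0,0,0,0,0,0,0]'
```

```text
clock: 27.62
tcp_pos: [0.5326, 0.3357, 0.0146]
orientation: [0.0, 0.99, -0.142, -0.0]
wrist_force: [-0.9, 0.1, -2.3]
finger_gap: 0.0373
grip_force: 62.1
clock: 28.03
tcp_pos: [0.5327, 0.3358, 0.0117]
orientation: [-0.0, 0.99, -0.142, 0.0]
wrist_force: [-0.2, -0.3, -1.6]
finger_gap: 0.0371
grip_force: 62.1
```

```bash
python3 -m inch '[0,0,0.1,0,0,0,0.1,0,0,0,0.1,0,0,0,0,0,0,0,0,0]'
python3 -m inch '[0,0,0.1,0,0,0,0.1,0,0,0,0.1,0,0,0,0,0,0,0,0,0]'
```

```text
clock: 28.45
tcp_pos: [0.532, 0.3361, 0.0096]
orientation: [-0.0, 0.99, -0.142, -0.0]
wrist_force: [-5.6, 0.2, 5.7]
finger_gap: 0.0374
grip_force: 63.1
clock: 28.87
tcp_pos: [0.5313, 0.3365, 0.0073]
orientation: [-0.001, 0.99, -0.142, -0.001]
wrist_force: [-7.9, 1.1, 11.2]
finger_gap: 0.0372
grip_force: 64.0
```

The roller is on the tray floor, still held at 64 N. I'll release and rise.

```bash
python3 -m inch '[0,0,0,0,0,0,0,0,0,0,0,0,0,0,0,0,0,0,0,0]' 0.5
python3 -m inch '[0,0,-0.5,0,0,0,-1.5,0,0,0,-3,0,0,0,-3.5,0,0,0,-4,0]'
python3 -m inch '[0,0,-4,0,0,0,-3,0,0,0,0,0,0,0,0,0,0,0,0,0]'
python3 - <<'E'
from h import *
ci=eyes.camera_info("wrist");im=eyes.read_camera("wrist")[:,:,::-1];cv2.imwrite("pics/end_w.png",im)
im=cv2.imread("pics/end_w.png");print(get_state()["tcp_pos"],get_state()["clock"])
V=im.max(2).astype(int); t=(V<50).astype(np.uint8); t[235:]=0
# roller: bright blob inside tray hull
n=[b for b in blobs(t>0,600)]; b=max(n,key=lambda q:q[1][4])[0]
hull=cv2.convexHull(np.argwhere(b)[:,::-1].astype(np.int32)); h=np.zeros_like(b); cv2.fillConvexPoly(h,hull,1)
print("tray",cast(ci,cv2.boxPoints(cv2.minAreaRect(hull.astype(np.float32))),.035)[:,:2].ravel())
for q,s,c in blobs((h>0)&(V>60),100):
    r,bx=rect(q);print("roller",s,c,r[1],cast(ci,c,.035)[0][:2]); e=cast(ci,bx,.03)[:,:2]; print(e.ravel(),[np.linalg.norm(e[i]-e[i-1]).round(4) for i in range(2)],[np.arctan2(*(e[i]-e[i-1])[::-1]).round(3) for i in range(2)])
it=eyes.read_camera("top")[:,:,::-1];cv2.imwrite("pics/end_top.png",it)
E
```

```text
clock: 29.28
tcp_pos: [0.533, 0.3357, 0.0055]
orientation: [-0.0, 0.99, -0.142, 0.0]
wrist_force: [0.3, -0.2, 0.4]
finger_gap: 0.0639
grip_force: 0.0
clock: 29.7
tcp_pos: [0.5315, 0.3351, 0.1306]
orientation: [0.001, 0.99, -0.142, -0.001]
wrist_force: [1.3, 1.0, -0.3]
finger_gap: 0.064
grip_force: 0.0
clock: 30.12
tcp_pos: [0.5326, 0.3356, 0.2005]
orientation: [0.0, 0.99, -0.142, -0.0]
wrist_force: [-0.4, 0.0, -0.2]
finger_gap: 0.0646
grip_force: 0.0
[0.532  0.3354 0.1995] 30.1667
tray [0.4802 0.4349 0.6546 0.3702 0.6193 0.2495 0.438  0.2911]
roller [  190    56   118   173 11855] [241.7454 119.211 ] (117.09144592285156, 171.62269592285156) [0.5785 0.3322]
[0.4832 0.4238 0.6478 0.3619 0.6155 0.2571 0.4448 0.3005] [np.float64(0.1292), np.float64(0.1758)] [np.float64(1.269), np.float64(-0.36)]
```

Run:
```python
from h import *
ci=eyes.camera_info("wrist"); g=cv2.imread("pics/end_w.png",0)
P=proj(ci,[[.533,.3354,.025],[.533+.05*.96,.3354-.05*.281,.025],[.533-.05*.96,.3354+.05*.281,.025]]);print("expected centre/ends",P)
for r in(100,130,160,190): print(r,g[r,170:340:3])
for c in(245,255): print(c,g[40:300:4,c])
```

```text
expected centre/ends [[250.8647 160.8764]
 [250.7898 111.6929]
 [250.933  205.7559]]
100 [168 166 169 142  53  24  25  41  79  80  78  79  81  79  82  79  81  81
  81  82  82  83  83  83  81  78 144 184 160  84  80  78  82  78  80  78
  78  77  76  62  41  37  38  38  38  34  16  30  92 120 126 162 171 163
 166 165 162]
130 [169 168 171 165  60  25  24  31  73  75  72  76  77  74  77  76  78  80
  78  74  76  83 114 127 137 147 160 149 121 105 101  99  94  87  44  32
  37  34  32  33  37  33  35  33  36  13  26  47 113 117 115 115 122 118
 115 119 113]
160 [169 170 175 175 151  46  18  21  53  67  65  66  67  66  68  36  32  32
  33  35  33  53  79  81  83  88  89  92  94  94  91  89  86  80  32  25
  25  26  31  34  32  31  36  34  18  15  31 119 114 116 119 121 119 120
 118 116 116]
190 [172 174 172 169 174  85  24  18  26  54  52  55  56  54  52  54  52  55
  53  53  55  65 108 120 130 140 149 144 110  94  90  88  81  75  49  34
  24  20  24  25  20  27  26  25  14  22  83 113 121 120 120 119 118 123
 119 120 120]
245 [172 171 154  47  55  82  82  82  83  82  83  84  82  80  80  78  80  80
  80  62 150 148 148 149 134  97 100  98  99  90  88  89  88  91  87  94
 140 140 141 140 141 140 139 140  41  46  47  46  45  46  44  45  23  19
  19 133 166 174 168 170 167 171 168 174 171]
255 [170 169 154  51  51  83  80  82  84  83  80  83  82  81 151 163 169 163
 168 138 157 157 117 104 105 106 106  96  97  94  93  95  95  95  95  92
  94  94 112 143 141 140 139 139 143 142 138  46  43  47  43  36  14  21
  21 122 170 174 171 171 167 168 168 167 169]
```

The roller lies flat and lengthwise at the expected place: columns 235–271, rows 117–216, against an expected centre column of 251. The fork hangs in its holder and the bar is home, so I'm handing in.

```bash
python3 -c "
from workcell import env
print(env.hand_in())"
```

```text
the job is handed in; nothing more can be done
None
```

I handed the job in at about 30 s of the 62 s: roller flat and lengthwise in the black tray, fork back in its holder, spring bar home. No verdict came back, the first grasp missed the roller and had to be repeated lower, and I viewed 11 pictures against the limit of 10.

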